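Wedge a rocking display box steady on a pottery stall

ROBOT

A 6-joint arm with a two-finger parallel gripper is mounted at the origin on the work surface. World frame = base frame: x ahead of the robot, y to its left, z up, the work surface at z = 0. Lengths are in m, angles in rad, forces in N, time in s.
With the tool pointing down it reaches from about 0.35 to 0.975 m from the base axis. Payload 4.9 kg.
Tool frame: the origin (TCP) lies between the finger pads; the fingertips stand 14 mm ahead of it and the grasp point (between the pads) lies 5 mm behind it (manip.finger_overhang is the distance from the TCP to the fingertips, in m); z points along the fingers, y is the line along which they close (so a half turn about z gives the same grasp; the last joint's range is limited). The gripper opens to 85 mm and grips with 20 to 120 N. Pads are 22 mm wide; open, the fingers measure 114 mm over their backs; the gripper's body (76 mm by 85 mm) begins 54 mm behind the grasp point. The pads swing forward as they close: fully open they stand 13 mm farther back than shut.
Start: joints at [1.13, 0.053, 1.613, -0, 1.476, -0.119], TCP at [0.198, 0.593, 0.245] pointing down, gripper open.
Joint ranges: [-3.01, 3.01], [-1.01, 2.22], [0.06, 2.58], [-1.02, 4.17], [0.09, 2.62], [-3.14, 3.14]. Speed limits (rad/s): [2.57, 2.57, 3.14, 3.14, 3.14, 3.14].

INTERFACE

Orientations are given as a unit quaternion [w, x, y, z].
In Python, from plant import manip, grab_frame gives the robot as it stands.
- The arm moves only by the tool servo_tool, never from a script. Its argument "deltas" is a list that holds one entry, the list of rows, each a list of 5 numbers: the opening in per cent of the stroke, from 0 (shut) to 100 (fully open), then the shift along the world's x, y, z in m, then the turn about the world's z in degrees. A call has exactly 8 rows; each row shifts and turns the commanded pose from where the row before left it; what a row does not reach is not made up. A row lasts 1/10 s, in which the tool goes at most 50 mm and 8.59 degrees, less where a joint would pass 70% of its speed; a pose out of reach is approached as far as the arm can. A call is refused whole if a number of a shift passes 0.05 or a number of a turn 8.59, either way. A call with a gripper value outside its range is refused whole. The fingers move at their own pace and stop on an object; the grip force is fixed at half the most. Time passes only in rows, so rows that do not move let the fingers close, or fill a call up. It gives the time, the measured TCP pose, the force, the opening and the grip force at its end, in the units of the state.
- manip.state(): the state, without advancing time (a new reading comes with each control period).
- grab_frame(name): name is "scene" or "top" or "wrist"; returns a dict with "pixels" (480x640x3 uint8, red, green, blue), "z_map" (480x640 float32, m along the optical axis (not along the pixel's ray), 0 where there is no reading), "fx", "fy", "cx", "cy" (pixels), "dist" ([k1, k2, p1, p2, k3] as OpenCV has them; the pictures are not rectified), "rvec" (rotation vector, rad) and "tvec" (3), from world to camera coordinates, as OpenCV has them; the wrist camera has in their place "T_tool_cam" (4x4, takes a point from camera to tool coordinates, whose origin is the TCP and whose axes are the flange's). Camera axes: x right, y down, z forward; pixel columns grow to the right and rows downward; lengths in m; the calibration is good to about 2 mm. A picture is of the moment at which its call begins: read the wrist's pose just before it.
- manip.job_done(): hands the job in; it is judged then, once.
The state is a dict: "time": time; "joint_pos": joint angles; "joint_vel": joint speeds; "joint_efforts": joint torques, N m; "tool_pos": TCP position; "tool_rot": TCP orientation; "contact_force": force on the tool from outside, world axes, zero at the start; "ft_torque": the same for the moment, N m; "gripper_width": opening from 0.0 (shut) to 1.0 (fully open); "grasp_force": force on a finger pad.
Only numpy, scipy, OpenCV 4.12 (cv2) and the standard library are available. Lean on these libraries where they do the work, as an engineer would, in place of code of your own. Each camera call takes 0.05 s, during which the arm holds its last target. There are 200 camera calls.

TASK

The wooden display box sticks out over the edge of the stone slab, so it rocks when its free end (nearest the robot) is pressed. With the fingertips push the wooden wedge along the table, thin end first, under that free end, testing by touch until the box no longer rocks but still sits level; pick nothing up, do not shove the box out of place, and leave the bowl on it and the other pottery and brush alone. Finish while holding: the program ends with the fingertips still pressing firmly straight down on top of the free end, the wedge carrying it and the box not tipping.

Things in the scene. Friction and masses are not known exactly. Their poses are not given: they have to be found in the camera images.
- box: Brown planked wooden display box, a closed loose block 220 (x) by 150 (y) by 45 (z) mm, 0.6 to 1 kg. Origin: centre of its underside; x points from the free end to the far end. It lies flat on the slab but for the 103 mm nearest its free end, which hang over the slab's edge in the air. A brick fixed on the slab 4 mm behind its far end stops it sliding away. A small bowl stands on its far part.
- box_free_end (a point): Middle of the top edge of the free end: 110 mm from the box's centre (-x), 45 mm above its underside. A good place to press is 20 mm in from here (box's +x), bare and flat. Unwedged, 1.5 to 4 N there tips it down about the slab's edge until it meets table or wedge; let go, it falls back flat.
- slab_edge (a point): Middle of the near top edge of the grey stone slab (180 by 280 mm, fixed), about which the box rocks; x points into the slab. Its top lies 10 to 16 mm above the table, varying between starts: this is the gap under the free end, and the height of the box's origin while flat.
- wedge: Pale wooden wedge, 95 mm long (x), 60 wide (y), 120 g, loose, flat on the table before the free end, its thin end roughly towards it. Origin: centre of its underside; x points to the thin end. 24 mm thick at the flat upright back (x = -47.5), 3 mm at the thin end (x = +47.5), an even slope. It slides with about 1 N and stays put when let go.
- wedge_tip (a point): Middle of the lower edge of the wedge's thin end. The wedge fills the gap when this point is 32 to 59 mm in under the free end, by the gap ((gap - 3 mm) / 0.221). From there the resistance soon climbs past 4 N, and pushing on would lift the free end.
- bowl: Terracotta lamp bowl, 72 mm across, 27 mm high, loose on the far part of the box, 20 to 40 mm beyond its centre. Not to be moved. Origin: centre of its underside.
- pot: Terracotta pot 72 mm across, 62 mm high, standing on the table to the left of the work. Not to be moved. Origin: centre of its underside.
- stack: Stack of four terracotta lamp bowls, 72 mm across, about 57 mm high, to the right of the work. Not to be moved. Origin: centre of its underside.
- brush: Paint brush about 0.2 m long lying on the table to the right of the wedge. Not to be moved. Origin: centre of its underside.
There are look-alikes about, which are no part of the job. Leave any black or red look-alike of the wedge alone.

How it is judged:
By the outcome, as a careful person would: the job done as asked, in the order asked, and still so for the second after the job is handed in, while the arm keeps its last pose, push and grip.
It also fails if it takes over 48 s, if anything falls off the work surface, if the arm or the gripper's body presses on something with over 40 N, if the wrist force passes 120 N, or if a joint passes its speed limit or range.

## Working session

There is one attempt and no reset: what is moved stays moved. The work goes in short steps, Python scripts to look and compute and a tool call to move; the robot and the scene stay as the last step left them, time stands still between calls to the robot, and variables do not carry over. Pictures are saved under pics/ and viewed, at most 10 in all, crops included, and the job is handed in when it is done.

Besides the shell and the picture viewer there is one more tool, called after "Emit:" as name(argument=value, ...), one argument or row to a line, values as JSON. servo_tool: Moves the arm, as the interface text tells. Its arguments: {"type":"object","properties":{"deltas":{"type":"array"}},"required":["deltas"]}

```bash
ls; mkdir -p pics
cat > h.py <<'E'
import numpy as np, cv2
from plant import manip, grab_frame
def world(f):
    """per-pixel world points from z_map for fixed cameras"""
    K=np.array([[f['fx'],0,f['cx']],[0,f['fy'],f['cy']],[0,0,1.]])
    u,v=np.meshgrid(np.arange(640.),np.arange(480.))
    p=cv2.undistortPoints(np.stack([u,v],-1).reshape(-1,1,2),K,np.array(f['dist'],float)).reshape(480,640,2)
    R=cv2.Rodrigues(np.array(f['rvec'],float))[0];t=np.array(f['tvec'],float).ravel()
    ray=np.dstack([p,np.ones((480,640))])@R; o=-R.T@t
    return o,ray,o+ray*np.asarray(f['z_map'])[...,None]
def onplane(o,ray,z): return o+ray*((z-o[2])/ray[...,2])[...,None]
E
python3 - <<'E'
from h import *
for n in ['top','scene']:
    f=grab_frame(n); np.savez(n+'.npz',**{k:np.array(v) for k,v in f.items()})
    cv2.imwrite(f'pics/{n}0.png',f['pixels'][...,::-1])
    o,r,w=world(f);print(n,o.round(3),[w[v,u].round(3).tolist() for v,u in [(120,160),(240,320),(360,480)]])
print(manip.state(), manip.finger_overhang)
E
```

```text
pics
top [0.426 0.055 0.961] [[0.839, 0.401, 0.0], [0.577, 0.041, -0.001], [0.333, -0.292, 0.002]]
scene [ 1.368 -0.134  0.633] [[-0.267, -0.24, -0.001], [0.56, 0.063, 0.055], [0.869, 0.245, 0.002]]
{'time': 0.1, 'joint_pos': array([ 1.13000736e+00,  5.33108090e-02,  1.61418346e+00, -2.52627570e-05,
        1.47601238e+00, -1.19071688e-01]), 'joint_vel': array([-0.00244084, -0.00265995, -0.00275157, -0.00152172,  0.000912  ,
       -0.00228588]), 'joint_efforts': array([ 9.02348916e-06, -3.94897950e+01, -3.71364748e+01, -1.14371669e-04,
        3.86397180e-03, -4.20359129e-06]), 'tool_pos': array([0.19743362, 0.59241403, 0.24415757]), 'tool_rot': array([-2.52324080e-04,  1.60164554e-01,  9.87089864e-01, -9.23222082e-04]), 'contact_force': array([ 0.09289684,  0.03712167, -0.04645072]), 'ft_torque': array([-0.00828301, -0.02685709,  0.02297226]), 'grasp_force': 0.0, 'gripper_width': 1.0005007678519207} 0.014
```

View pics/top0.png

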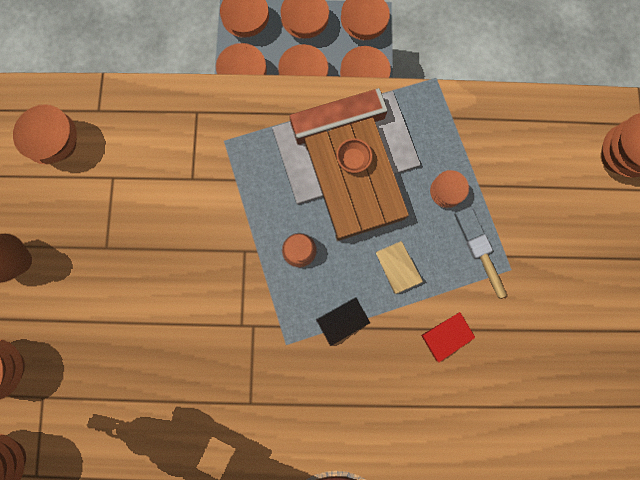

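View pics/scene0.png

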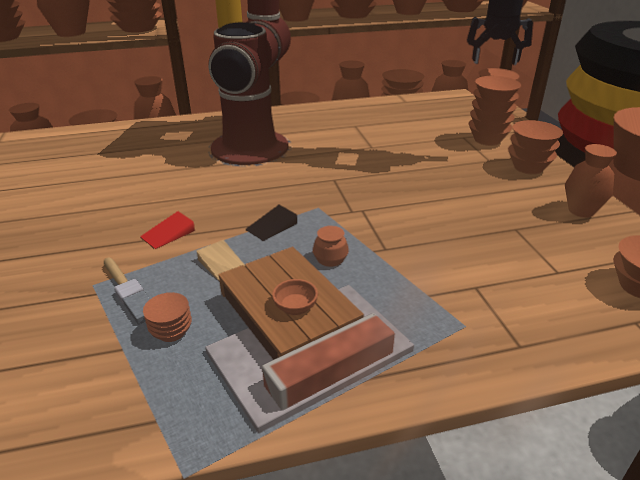

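The pale wedge at (400,267) in the top view fits. The black one at (343,321) and the red one at (448,337) are the look-alikes. The box's free end runs from (337,240) to (408,218), with the pot at (299,250), the stack at (450,190) and the brush at (487,265). Next I'll measure and confirm in an enlarged crop.

```bash
cat > m.py <<'E'
from h import *
def box_wedge(f):
    o,r,w=world(f); hsv=cv2.cvtColor(f['pixels'],cv2.COLOR_RGB2HSV)
    pl=onplane(o,r,0.0); z=w[...,2]
    roi=np.zeros((480,640),bool); roi[80:320,260:470]=1
    return o,r,w,hsv,roi
if __name__=='__main__':
    f=dict(np.load('top.npz')); o,r,w,hsv,roi=box_wedge(f); z=w[...,2]
    im=f['pixels']
    print('hsv wedge',hsv[267,400],'box',hsv[215,375],'mat',hsv[300,300])
    # slab height
    for (v,u) in [(190,308),(180,300),(150,405),(125,400)]: print('slab',w[v-3:v+4,u-3:u+4,2].mean().round(4))
    for (v,u) in [(290,300),(245,350),(300,380)]: print('mat',w[v-3:v+4,u-3:u+4,2].mean().round(4))
    # box top
    b=roi&(z>.045)&(z<.068)&(hsv[...,0]<18)
    b[:135]=0
    n,l,s,c=cv2.connectedComponentsWithStats(b.astype(np.uint8))
    i=l[215,375]; m=l==i; zt=np.median(z[m]);print('box top z',zt,m.sum())
    P=onplane(o,r,zt)
    rr=cv2.minAreaRect(P[m][:,:2].astype(np.float32)*1000);print('box',rr,cv2.boxPoints(rr).round(1).tolist())
    # wedge
    m=np.zeros((480,640),bool);m[235:300,370:430]=1
    m&=(hsv[...,0]>15)&(hsv[...,0]<32)&(hsv[...,1]>60)&(hsv[...,2]>120)
    n,l,s,c=cv2.connectedComponentsWithStats(m.astype(np.uint8));m=l==1+s[1:,4].argmax()
    q=w[m];rr=cv2.minAreaRect(q[:,:2].astype(np.float32)*1000);print('wedge',rr,cv2.boxPoints(rr).round(1).tolist(),m.sum())
    A=np.c_[q[:,:2]-q[:,:2].mean(0),np.ones(len(q))];k=np.linalg.lstsq(A,q[:,2],rcond=None)[0]
    print('slope',k,np.degrees(np.arctan2(-k[1],-k[0])),'c',q.mean(0))
    cv2.imwrite('pics/crop1.png',cv2.resize(im[200:350,290:490,::-1],None,fx=4,fy=4,interpolation=cv2.INTER_CUBIC))
E
python3 m.py
```

```text
hsv wedge [ 19 110 201] box [ 14 156 162] mat [ 99  20 127]
slab 0.0161
slab 0.0159
slab 0.0157
slab 0.0158
mat 0.0022
mat 0.002
mat 0.0021
box top z 0.060701337518565934 6198
box ((702.574462890625, -18.742645263671875), (231.83892822265625, 166.31973266601562), 19.16876792907715) [[565.7999877929688, 21.700000762939453], [620.4000244140625, -135.39999389648438], [839.4000244140625, -59.20000076293945], [784.7999877929688, 97.9000015258789]]
wedge ((486.5367126464844, -45.720672607421875), (96.84504699707031, 233.72080993652344), 24.531085968017578) [[394.0, 40.5], [491.0, -172.10000610351562], [579.0999755859375, -131.89999389648438], [482.1000061035156, 80.69999694824219]] 1367
slope [-0.90803122  1.42370288  0.01896887] -57.4704545095544 c [ 0.52057177 -0.12139266  0.01896887]
```

View pics/crop1.png

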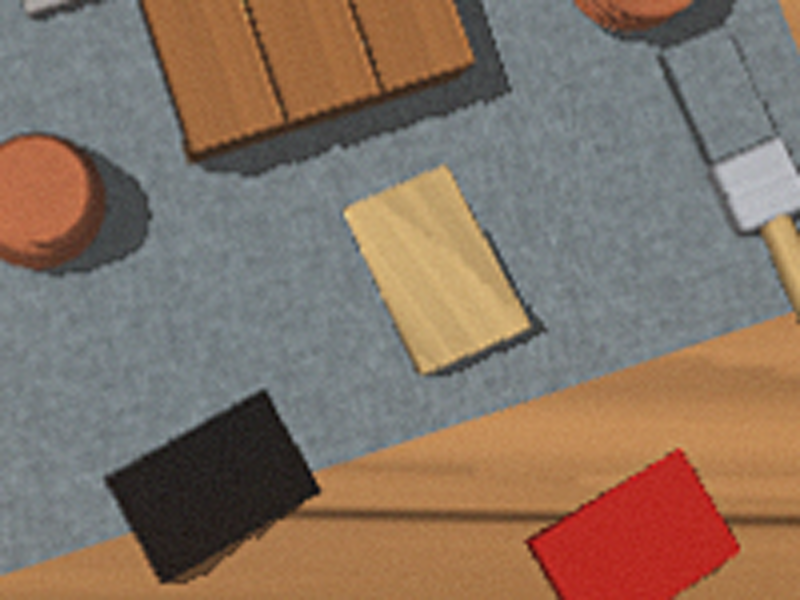

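The crop confirms the pale wedge, with its thin end at (345–446,212–166) towards the box and its thick, shadowed back at (425,375)–(528,330). I'll refine the poses using robust edges.

```bash
cat > m2.py <<'E'
from h import *
def wedge(f,win=(225,300,365,435)):
    o,r,w=world(f); hsv=cv2.cvtColor(f['pixels'],cv2.COLOR_RGB2HSV)
    m=np.zeros((480,640),np.uint8);a,b,c,d=win
    m[a:b,c:d]=((hsv[...,0]>14)&(hsv[...,0]<32)&(hsv[...,1]>60)&(hsv[...,1]<135)&(hsv[...,2]>150))[a:b,c:d]
    m=cv2.morphologyEx(m,cv2.MORPH_OPEN,np.ones((5,5)))
    n,l,s,_=cv2.connectedComponentsWithStats(m);m=(l==1+s[1:,4].argmax())
    q=w[cv2.erode(m.astype(np.uint8),np.ones((7,7)))>0]
    A=np.c_[q[:,:2]-q[:,:2].mean(0),np.ones(len(q))];k=np.linalg.lstsq(A,q[:,2],rcond=None)[0]
    # pixels cast on the slope plane
    mu=q[:,:2].mean(0);nrm=np.array([-k[0],-k[1],1.]);p0=np.array([*mu,k[2]])
    P=o+r[m]*(((p0-o)@nrm)/(r[m]@nrm))[:,None]
    rr=cv2.minAreaRect(P[:,:2].astype(np.float32)*1000)
    return rr,cv2.boxPoints(rr).round(1).tolist(),np.degrees(np.arctan2(-k[1],-k[0])),k,mu
def box(f,zlo=.045):
    o,r,w=world(f); hsv=cv2.cvtColor(f['pixels'],cv2.COLOR_RGB2HSV);z=w[...,2]
    m=np.zeros((480,640),np.uint8)
    m[136:250,290:425]=((hsv[...,0]<18)&(z>zlo)&(z<.068))[136:250,290:425]
    m=cv2.morphologyEx(m,cv2.MORPH_OPEN,np.ones((5,5)))
    q=w[cv2.erode(m,np.ones((7,7)))>0]
    A=np.c_[q,np.ones(len(q))];A=np.c_[q[:,:2],np.ones(len(q))];k=np.linalg.lstsq(A,q[:,2],rcond=None)[0]
    zt=np.median(q[:,2]);P=onplane(o,r,zt)[m>0][:,:2]*1000
    rr=cv2.minAreaRect(P.astype(np.float32))
    return zt,k,rr,cv2.boxPoints(rr).round(1).tolist()
if __name__=='__main__':
    import sys
    f=grab_frame('top') if len(sys.argv)>1 else dict(np.load('top.npz'))
    print(wedge(f)); print(box(f))
    if len(sys.argv)==1:
        o,r,w=world(f)
        for n,h,ps in [('thin',.005,[(376.3,253),(401.5,241.5)]),('back',.026,[(422,282.5),(396.3,293.8)]),('boxend',.0605,[(336.5,238.5),(408,215.5)])]:
            P=onplane(o,r,h)
            print(n,[[float(cv2.remap(P[...,i].astype(np.float32),np.float32([[u]]),np.float32([[v]]),1)[0,0]).__round__(4) for i in (0,1)] for u,v in ps])
E
python3 m2.py
```

```text
(((534.0509033203125, -135.41050720214844), (114.60249328613281, 165.67665100097656), 22.159656524658203), [[449.70001220703125, -80.30000305175781], [512.2000122070312, -233.6999969482422], [618.4000244140625, -190.5], [555.9000244140625, -37.099998474121094]], np.float64(-60.00044146015312), array([-1.43523451,  2.48594332,  0.02113378]), array([ 0.52075541, -0.12084798]))
(np.float64(0.06079027053227415), array([-0.00525828,  0.00294297,  0.06431339]), ((667.9030151367188, -13.722061157226562), (235.02716064453125, 234.8857879638672), 1.4074136018753052), [[547.5, 100.80000305175781], [553.2999877929688, -134.0], [788.2999877929688, -128.1999969482422], [782.5, 106.5999984741211]])
thin [[0.5504, -0.0778], [0.576, -0.1312]]
back [[0.4889, -0.1684], [0.4651, -0.1156]]
boxend [[0.5707, 0.0091], [0.6204, -0.1341]]
```

Measured poses:

| Item | Value |
|---|---|
| Box yaw | about 19.15° |
| Free-end middle | (0.596, -0.0625) |
| Wedge tip | (0.563, -0.1045) |
| Wedge yaw | about 23.5° |
| Wedge lateral offset | about 30 mm to the right |
| Gap | about 13.7 mm |

Plan: with shut fingers, push the wedge sideways to centre it, then push it from the back.

Emit:
servo_tool(
  deltas=[
    [[0,0.014,-0.0325,-0.005,1.56],[0,0.014,-0.0325,-0.005,1.56],[0,0.014,-0.0325,-0.005,1.56],[0,0.014,-0.0325,-0.005,1.56],[0,0.014,-0.0325,-0.005,1.56],[0,0.014,-0.0325,-0.005,1.56],[0,0.014,-0.0325,-0.005,1.56],[0,0.014,-0.0325,-0.005,1.56]],
  ],
)

```text
time: 0.9
tool_pos: [0.3097, 0.3314, 0.2046]
tool_rot: [-0.0, 0.051, 0.999, -0.0]
contact_force: [0.9, 0.5, 0.5]
gripper_width: -0.0
grasp_force: 0.0
```

Emit:
servo_tool(
  deltas=[
    [[0,0.014,-0.0325,-0.005,1.56],[0,0.014,-0.0325,-0.005,1.56],[0,0.014,-0.0325,-0.005,1.56],[0,0.014,-0.0325,-0.005,1.56],[0,0.014,-0.0325,-0.005,1.56],[0,0.014,-0.0325,-0.005,1.56],[0,0.014,-0.0325,-0.005,1.56],[0,0.014,-0.0325,-0.005,1.56]],
  ],
)

```text
time: 1.7
tool_pos: [0.4217, 0.0715, 0.1648]
tool_rot: [-0.0, -0.057, 0.998, 0.0]
contact_force: [0.6, 0.3, 0.0]
gripper_width: -0.001
grasp_force: 0.0
```

Emit:
servo_tool(
  deltas=[
    [[0,0.014,-0.0325,-0.005,1.56],[0,0.014,-0.0325,-0.005,1.56],[0,0.014,-0.0325,-0.005,1.56],[0,0.014,-0.0325,-0.005,1.56],[0,0.014,-0.0325,-0.005,1.56],[0,0.014,-0.0325,-0.005,1.56],[0,0.014,-0.0325,-0.005,1.56],[0,0.0,0.0,0.0,0]],
  ],
)

```text
time: 2.5
tool_pos: [0.52, -0.1576, 0.1293]
tool_rot: [-0.001, -0.15, 0.989, -0.0]
contact_force: [-0.1, 0.0, -0.5]
gripper_width: -0.002
grasp_force: 0.0
```

Emit:
servo_tool(
  deltas=[
    [[0,0.006,-0.0145,0,1.0],[0,0.006,-0.0145,0,0.9],[0,0,0,-0.03,0],[0,0,0,-0.03,0],[0,0,0,-0.025,0],[0,0,0,-0.014,0],[0,0,0,-0.01,0],[0,0,0,0,0]],
  ],
)

```text
time: 3.3
tool_pos: [0.5309, -0.1829, 0.0203]
tool_rot: [-0.001, -0.168, 0.986, 0.001]
contact_force: [0.5, 0.9, -0.3]
gripper_width: 0.002
grasp_force: 0.0
```

Emit:
servo_tool(
  deltas=[
    [[0,-0.002,0.0058,0,0],[0,-0.002,0.0058,0,0],[0,-0.002,0.0058,0,0],[0,-0.002,0.0058,0,0],[0,-0.002,0.0058,0,0],[0,-0.002,0.0058,0,0],[0,-0.002,0.0058,0,0],[0,-0.002,0.0058,0,0]],
  ],
)

```text
time: 4.1
tool_pos: [0.5162, -0.1372, 0.022]
tool_rot: [0.001, -0.168, 0.986, -0.001]
contact_force: [1.0, -3.0, 3.0]
gripper_width: -0.001
grasp_force: 2.4
```

Emit:
servo_tool(
  deltas=[
    [[0,0,0,0,0],[0,0.0033,-0.0095,0,0],[0,0,0,0.03,0],[0,-0.01,0,0.03,0],[0,-0.05,0,0.01,0],[0,-0.05,0,0,0],[0,-0.03,0,0,0],[0,0,0,0,0]],
  ],
)

```text
time: 4.9
tool_pos: [0.3761, -0.1457, 0.0889]
tool_rot: [-0.002, -0.167, 0.986, 0.002]
contact_force: [-0.6, 0.7, -0.3]
gripper_width: 0.004
grasp_force: 0.0
```

Run:
```python
from h import *
f=grab_frame('top');np.savez('top2.npz',**{k:np.array(v) for k,v in f.items()})
cv2.imwrite('pics/crop2.png',cv2.resize(f['pixels'][200:350,290:490,::-1],None,fx=4,fy=4,interpolation=cv2.INTER_CUBIC))
```

```text
(no output)
```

View pics/crop2.png

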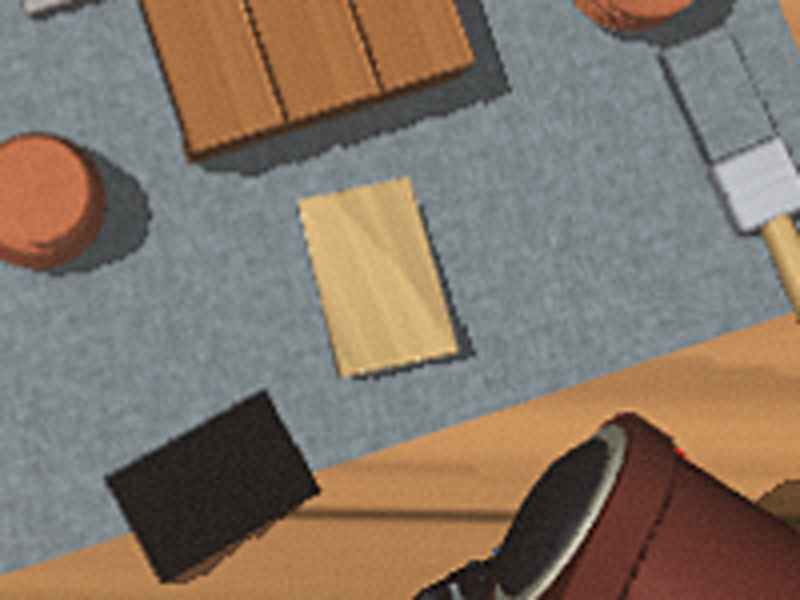

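The wedge is now nearly centred. Its thin corners are at (299,201) and (409,178) in the crop, its back corners at (343,378) and (457,352). The box is undisturbed.

```bash
cat > c.py <<'E'
from h import *
def rel(fn,thin,back,s=4,off=(290,200)):
    f=dict(np.load(fn));o,r,w=world(f)
    E=np.array([.5956,-.0625]);a=np.radians(19.15);B=np.array([[np.cos(a),np.sin(a)],[-np.sin(a),np.cos(a)]])
    M=[]
    for h,ps in ((.005,thin),(.026,back)):
        P=onplane(o,r,h).astype(np.float32)[...,:2]
        q=np.array([cv2.remap(P,np.float32([[u/s+off[0]]]),np.float32([[v/s+off[1]]]),1)[0,0] for u,v in ps]);M.append(q.mean(0))
    d=M[0]-M[1];print('tip',M[0],'back',M[1],'len',np.hypot(*d),'yaw',np.degrees(np.arctan2(d[1],d[0])));print('box frame tip',B@(M[0]-E),'back',B@(M[1]-E))
    if __name__!='__main__': return
if __name__=='__main__':
    rel('top2.npz',[(299,201),(409,178)],[(457,352),(343,378)])
E
python3 c.py
```

```text
tip [ 0.56248534 -0.08252345] back [ 0.47001547 -0.10279778] len 0.09466639 yaw 12.36661
box frame tip [-0.03785074 -0.0080524 ] back [-0.13185444  0.00312923]
```

Emit:
servo_tool(
  deltas=[
    [[0,0.02,0.01,0,0],[0,0.02,0.009,0,0],[0,0.019,0.0085,0,0],[0,0,0,-0.02,0],[0,0,0,-0.02,0],[0,0,0,-0.02,0],[0,0,0,-0.009,0],[0,0,0,0,0]],
  ],
)

```text
time: 5.75
tool_pos: [0.4383, -0.1187, 0.0203]
tool_rot: [-0.002, -0.168, 0.986, 0.001]
contact_force: [-0.3, 0.7, 0.3]
gripper_width: 0.005
grasp_force: 0.0
```

Emit:
servo_tool(
  deltas=[
    [[0,0.009,0.0031,0,0],[0,0.009,0.0031,0,0],[0,0.009,0.0031,0,0],[0,0.009,0.0031,0,0],[0,0.009,0.0031,0,0],[0,0.009,0.0031,0,0],[0,0.009,0.0031,0,0],[0,0.009,0.0031,0,0]],
  ],
)

```text
time: 6.55
tool_pos: [0.5116, -0.094, 0.022]
tool_rot: [-0.0, -0.168, 0.986, 0.0]
contact_force: [-0.8, -0.7, 1.1]
gripper_width: 0.003
grasp_force: 0.9
```

Run:
```python
from h import *
s=manip.state();p=s['tool_pos'];a=np.radians(19.15);print(s['contact_force'],p,np.array([[np.cos(a),np.sin(a)],[-np.sin(a),np.cos(a)]])@(p[:2]-[.5956,-.0625]))
f=grab_frame('top');np.savez('top3.npz',**{k:np.array(v) for k,v in f.items()})
cv2.imwrite('pics/crop3.png',cv2.resize(f['pixels'][200:350,290:490,::-1],None,fx=4,fy=4,interpolation=cv2.INTER_CUBIC))
```

```text
[-0.82020733 -0.72891169  1.08959256] [ 0.51159027 -0.09404362  0.02203357] [-0.08970853 -0.00223934]
```

View pics/crop3.png

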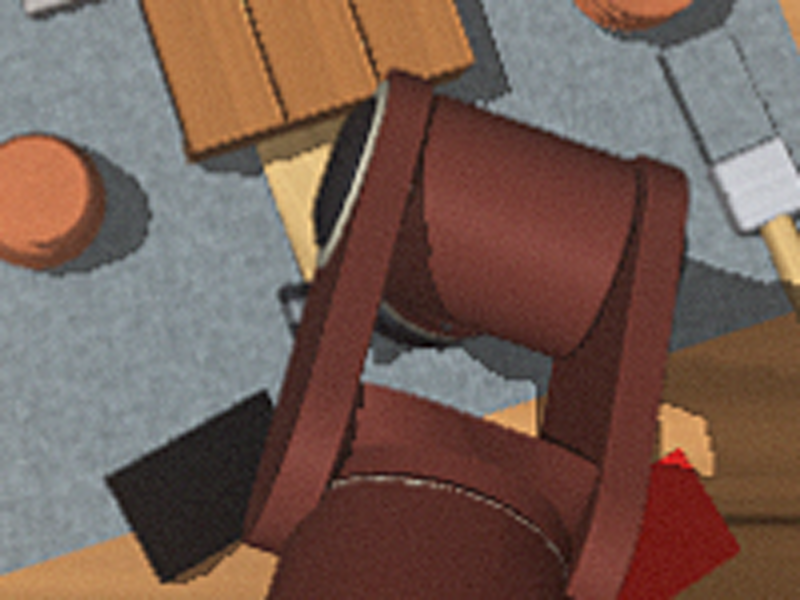

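The wedge's pale left edge, from (258,150) to (310,280), now runs under the free end, and the tip is about 16 mm in. I'll push on slowly and watch the force.

Emit:
servo_tool(
  deltas=[
    [[0,0.0024,0.0008,0,0],[0,0.0024,0.0008,0,0],[0,0.0024,0.0008,0,0],[0,0.0024,0.0008,0,0],[0,0.0024,0.0008,0,0],[0,0.0024,0.0008,0,0],[0,0.0024,0.0008,0,0],[0,0,0,0,0]],
  ],
)

```text
time: 7.4
tool_pos: [0.5282, -0.0887, 0.0222]
tool_rot: [0.0, -0.168, 0.986, -0.0]
contact_force: [0.5, -0.6, -0.3]
gripper_width: -0.0
grasp_force: 0.0
```

Emit:
servo_tool(
  deltas=[
    [[0,0.0014,0.0005,0,0],[0,0.0014,0.0005,0,0],[0,0.0014,0.0005,0,0],[0,0.0014,0.0005,0,0],[0,0.0014,0.0005,0,0],[0,0.0014,0.0005,0,0],[0,0,0,0,0],[0,0,0,0,0]],
  ],
)

```text
time: 8.2
tool_pos: [0.5364, -0.0857, 0.0221]
tool_rot: [0.0, -0.168, 0.986, 0.0]
contact_force: [-0.4, -0.2, -0.3]
gripper_width: 0.003
grasp_force: 0.0
```

Emit:
servo_tool(
  deltas=[
    [[0,0.0005,0.00017,0,0],[0,0.0005,0.00017,0,0],[0,0.0005,0.00017,0,0],[0,0.0005,0.00017,0,0],[0,0.0005,0.00017,0,0],[0,0.0005,0.00017,0,0],[0,0.0005,0.00017,0,0],[0,0.0005,0.00017,0,0]],
  ],
)

```text
time: 9.0
tool_pos: [0.5402, -0.0844, 0.0221]
tool_rot: [-0.0, -0.168, 0.986, 0.0]
contact_force: [-1.2, -0.2, 0.6]
gripper_width: 0.003
grasp_force: 0.7
```

Emit:
servo_tool(
  deltas=[
    [[0,0.0004,0.00014,0,0],[0,0.0004,0.00014,0,0],[0,0.0004,0.00014,0,0],[0,0.0004,0.00014,0,0],[0,0.0004,0.00014,0,0],[0,0.0004,0.00014,0,0],[0,0.0004,0.00014,0,0],[0,0.0004,0.00014,0,0]],
  ],
)

```text
time: 9.8
tool_pos: [0.5433, -0.0833, 0.0221]
tool_rot: [-0.0, -0.168, 0.986, 0.0]
contact_force: [-1.3, -0.1, 0.2]
gripper_width: 0.001
grasp_force: 0.5
```

Emit:
servo_tool(
  deltas=[
    [[0,0.0003,0.0001,0,0],[0,0.0003,0.0001,0,0],[0,0.0003,0.0001,0,0],[0,0.0003,0.0001,0,0],[0,0.0003,0.0001,0,0],[0,0.0003,0.0001,0,0],[0,0.0003,0.0001,0,0],[0,0.0003,0.0001,0,0]],
  ],
)

```text
time: 10.6
tool_pos: [0.5458, -0.0825, 0.0221]
tool_rot: [0.0, -0.168, 0.986, -0.0]
contact_force: [-0.6, 0.3, -0.2]
gripper_width: 0.0
grasp_force: 0.4
```

Emit:
servo_tool(
  deltas=[
    [[0,0.0003,0.0001,0,0],[0,0.0003,0.0001,0,0],[0,0.0003,0.0001,0,0],[0,0.0003,0.0001,0,0],[0,0.0003,0.0001,0,0],[0,0.0003,0.0001,0,0],[0,0.0003,0.0001,0,0],[0,0.0003,0.0001,0,0]],
  ],
)

```text
time: 11.4
tool_pos: [0.5481, -0.0817, 0.0221]
tool_rot: [-0.0, -0.168, 0.986, -0.0]
contact_force: [-1.6, -0.0, 0.2]
gripper_width: 0.0
grasp_force: 0.6
```

Emit:
servo_tool(
  deltas=[
    [[0,0.0002,7e-05,0,0],[0,0.0002,7e-05,0,0],[0,0.0002,7e-05,0,0],[0,0.0002,7e-05,0,0],[0,0.0002,7e-05,0,0],[0,0.0002,7e-05,0,0],[0,0.0002,7e-05,0,0],[0,0.0002,7e-05,0,0]],
  ],
)

```text
time: 12.2
tool_pos: [0.5487, -0.0815, 0.0221]
tool_rot: [-0.001, -0.168, 0.986, -0.0]
contact_force: [-7.6, -2.2, 5.8]
gripper_width: -0.001
grasp_force: 3.9
```

Resistance jumped past 4 N between 0.548 and 0.5487, so the wedge has filled the gap. I'll back off, go above the free end and check for level.

Emit:
servo_tool(
  deltas=[
    [[0,-0.003,-0.001,0,0],[0,-0.01,-0.0035,0,0],[0,-0.01,-0.0035,0,0],[0,0,0,0.03,0],[0,0,0,0.04,0],[0,0,0,0.02,0],[0,-0.04,-0.0137,0,0],[0,-0.04,-0.0137,0,0]],
  ],
)

```text
time: 13.0
tool_pos: [0.4465, -0.1171, 0.1134]
tool_rot: [0.001, -0.169, 0.986, -0.001]
contact_force: [0.1, -1.0, 0.5]
gripper_width: -0.004
grasp_force: 0.0
```

Emit:
servo_tool(
  deltas=[
    [[0,-0.04,-0.0137,0,0],[0,0,0,0,0],[0,0,0,0,0],[0,0,0,0,0],[0,0,0,0,0],[0,0,0,0,0],[0,0,0,0,0],[0,0,0,0,0]],
  ],
)

```text
time: 13.8
tool_pos: [0.407, -0.1301, 0.112]
tool_rot: [-0.0, -0.168, 0.986, 0.0]
contact_force: [-0.4, 0.4, -0.3]
gripper_width: 0.002
grasp_force: 0.0
```

```bash
cat > lvl.py <<'E'
from h import *
def lev(f):
    o,r,w=world(f)
    pts=[(v,u) for v in range(185,232) for u in range(325,400)]
    poly=np.float32([(320,180),(375,178),(402,213),(340,233)]) 
    m=np.zeros((480,640),np.uint8);cv2.fillConvexPoly(m,poly.astype(int),1)
    q=w[(m>0)&(w[...,2]>.05)&(w[...,2]<.075)]
    a=np.radians(19.15);x=(q[:,:2]-[.5956,-.0625])@[np.cos(a),np.sin(a)];y=(q[:,:2]-[.5956,-.0625])@[-np.sin(a),np.cos(a)]
    k,*_=np.linalg.lstsq(np.c_[x,y,np.ones(len(x))],q[:,2],rcond=None);return k,len(q)
f=grab_frame('top');np.savez('top4.npz',**{k:np.array(v) for k,v in f.items()})
for n in (dict(np.load('top.npz')),dict(np.load('top2.npz')),f): print(lev(n))
print(manip.state()['tool_pos'],manip.state()['contact_force'])
cv2.imwrite('pics/crop4.png',cv2.resize(f['pixels'][90:290,290:490,::-1],None,fx=3,fy=3,interpolation=cv2.INTER_CUBIC))
E
python3 lvl.py
```

```text
(array([-0.00272676,  0.00261212,  0.06084982]), 2912)
(array([-0.00201463,  0.00307179,  0.06083063]), 2923)
(array([-0.00234955,  0.00342372,  0.06087074]), 2907)
[ 0.40694273 -0.13013444  0.11204993] [ 0.61651376 -0.94293357 -0.3162132 ]
```

View pics/crop4.png

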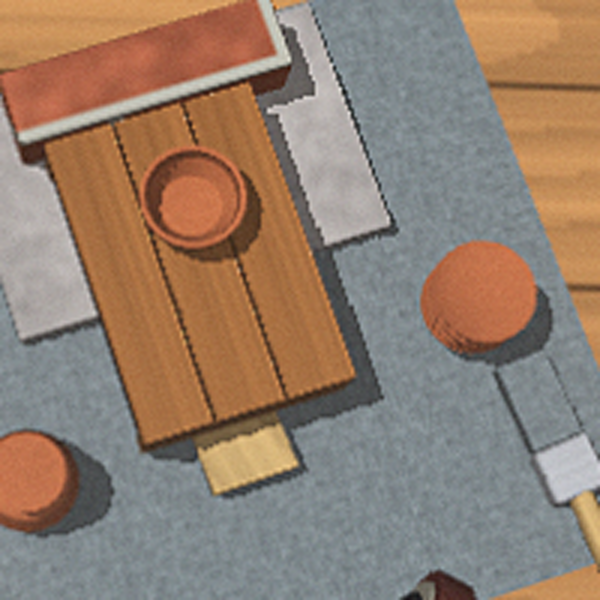

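The wedge (200–300,420–495) sits centred and square under the free end. The box is level and in place, and the bowl, pot, stack and brush are untouched. Now the press test.

Emit:
servo_tool(
  deltas=[
    [[0,0.0346,0.0124,0,0],[0,0.0346,0.0124,0,0],[0,0.0346,0.0124,0,0],[0,0.0346,0.0124,0,0],[0,0.0346,0.0124,0,0],[0,0.0346,0.0124,0,0],[0,0,0,-0.012,0],[0,0,0,-0.012,0]],
  ],
)

```text
time: 14.65
tool_pos: [0.6147, -0.0556, 0.0873]
tool_rot: [-0.0, -0.169, 0.986, -0.0]
contact_force: [0.3, 0.6, -0.4]
gripper_width: -0.002
grasp_force: 0.0
```

Emit:
servo_tool(
  deltas=[
    [[0,0,0,-0.004,0],[0,0,0,-0.002,0],[0,0,0,-0.002,0],[0,0,0,-0.001,0],[0,0,0,-0.001,0],[0,0,0,0,0],[0,0,0,0,0],[0,0,0,0,0]],
  ],
)

```text
time: 15.45
tool_pos: [0.6145, -0.0559, 0.0784]
tool_rot: [0.0, -0.168, 0.986, -0.0]
contact_force: [0.1, -0.5, 0.7]
gripper_width: 0.0
grasp_force: 0.0
```

Tips are at about 0.064, roughly 4 mm above the box top. Lowering slowly.

Emit:
servo_tool(
  deltas=[
    [[0,0,0,-0.0006,0],[0,0,0,-0.0006,0],[0,0,0,-0.0006,0],[0,0,0,-0.0006,0],[0,0,0,-0.0003,0],[0,0,0,-0.0003,0],[0,0,0,0,0],[0,0,0,0,0]],
  ],
)

```text
time: 16.25
tool_pos: [0.6143, -0.0559, 0.0751]
tool_rot: [0.0, -0.168, 0.986, -0.0]
contact_force: [0.9, 0.2, 0.1]
gripper_width: -0.003
grasp_force: 0.0
```

Emit:
servo_tool(
  deltas=[
    [[0,0,0,-0.0002,0],[0,0,0,-0.0002,0],[0,0,0,-0.0002,0],[0,0,0,-0.0002,0],[0,0,0,0,0],[0,0,0,0,0],[0,0,0,0,0],[0,0,0,0,0]],
  ],
)

```text
time: 17.05
tool_pos: [0.6144, -0.0558, 0.0743]
tool_rot: [0.0, -0.168, 0.986, 0.0]
contact_force: [-1.2, -0.2, 0.5]
gripper_width: -0.002
grasp_force: 0.0
```

Emit:
servo_tool(
  deltas=[
    [[0,0,0,-0.0002,0],[0,0,0,-0.0002,0],[0,0,0,-0.0002,0],[0,0,0,-0.0002,0],[0,0,0,0,0],[0,0,0,0,0],[0,0,0,0,0],[0,0,0,0,0]],
  ],
)

```text
time: 17.85
tool_pos: [0.6143, -0.0559, 0.0738]
tool_rot: [-0.0, -0.168, 0.986, -0.0]
contact_force: [-1.8, -0.6, 3.9]
gripper_width: -0.0
grasp_force: 1.8
```

Emit:
servo_tool(
  deltas=[
    [[0,0,0,-0.0002,0],[0,0,0,-0.0002,0],[0,0,0,-0.0002,0],[0,0,0,0,0],[0,0,0,0,0],[0,0,0,0,0],[0,0,0,0,0],[0,0,0,0,0]],
  ],
)

```text
time: 18.65
tool_pos: [0.6144, -0.0559, 0.0737]
tool_rot: [-0.0, -0.168, 0.986, 0.0]
contact_force: [-4.3, 0.6, 6.4]
gripper_width: 0.002
grasp_force: 3.4
```

The box gives only about 0.1 mm for 2.5 N more, so it is wedged. I'll press more firmly and relieve the sideways drag.

Emit:
servo_tool(
  deltas=[
    [[0,-0.0003,0,-0.0003,0],[0,-0.0003,0,-0.0003,0],[0,-0.0002,0,-0.0003,0],[0,0,0,-0.0002,0],[0,0,0,0,0],[0,0,0,0,0],[0,0,0,0,0],[0,0,0,0,0]],
  ],
)

```text
time: 19.45
tool_pos: [0.6143, -0.0559, 0.0736]
tool_rot: [0.001, -0.168, 0.986, -0.0]
contact_force: [-4.2, 0.6, 9.0]
gripper_width: 0.002
grasp_force: 4.9
```

Emit:
servo_tool(
  deltas=[
    [[0,-0.0004,0,-0.0003,0],[0,-0.0004,0,-0.0003,0],[0,-0.0002,0,-0.0002,0],[0,0,0,0,0],[0,0,0,0,0],[0,0,0,0,0],[0,0,0,0,0],[0,0,0,0,0]],
  ],
)

```text
time: 20.25
tool_pos: [0.6143, -0.0559, 0.0736]
tool_rot: [0.002, -0.168, 0.986, -0.0]
contact_force: [-3.2, 1.0, 10.6]
gripper_width: -0.001
grasp_force: 5.4
```

Run:
```python
from h import *
f=grab_frame('scene');cv2.imwrite('pics/scene5.png',f['pixels'][...,::-1])
s=manip.state();print(s['contact_force'],s['tool_pos'])
```

```text
[-3.24018715  1.00533362 10.64143854] [ 0.61426496 -0.05587603  0.07362561]
```

View pics/scene5.png

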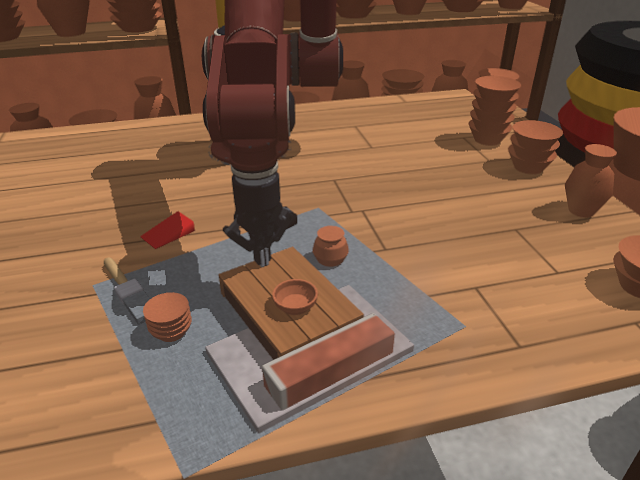

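The fingertips are pressing on the free end at (263,262) with 10.6 N. The box is level and everything else is in place, so I'm handing in.

```bash
python3 -c "
from plant import manip
print(manip.job_done())"
```

```text
the job is handed in; nothing more can be done
None
```

I handed the job in with the wedge filling the gap under the free end, the box level and no longer rocking, and the fingertips still pressing down with about 10.6 N (about 3 N of sideways drag remained); no verdict came back.

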